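# Clamp a tube block with a cam hold-down

### The job

Clamp the tube block down where it lies on the clamp plate. First, with the cam lever still open, turn the wing nut clockwise until the spring foot just comes to rest on top of the block; then push the cam lever outward and down until it lies fully closed, so that the foot holds the block with its spring well compressed but not bottomed out. Leave the lever closed and the things standing around undisturbed.

Things in the scene. Friction and masses are not known exactly. Their poses are not given: they have to be found in the camera images.
- clamp: Fixed hold-down clamp: aluminium plate 150 (x) x 320 (y) mm, top 15 mm above the bench; a 34 mm square column at its middle; an arm from the column's top along +y. Origin on the bench under the column, z up. Foot and wing nut axis at y = +95 mm, lever pivot at y = -55 mm. Column head (46 x 44 mm) and arm (30 mm wide) have their top at 155 mm, lever open; closing it pulls them down 8 mm.
- cam_lever (a joint): Angle of the dark steel cam lever about its level pivot, rad. 0: open, leaning 0.25 rad outward (to the clamp's -y) from upright. It grows as the lever is swung outward and down; 1.32: fully closed, level, pointing to the clamp's -y, against its stop. It stays where it is left; pushing it takes about 3 to 6 N at its end. The head drops in proportion, 8 mm in all.
- lever_pivot (a point): Centre of the cam lever's pivot, 75 mm above the bench, in the clamp's axes; the pivot axis is the clamp's x. The lever swings in the clamp's y-z plane through this point.
- lever_tip (a point): End of the cam lever, on its centre line, 85 mm from the pivot. The lever is 8 mm thick; its last 36 mm are a paddle 24 mm wide. Own z points along the lever outward from the pivot, own y is normal to the paddle's faces (+y the side that faces the column when open). With the lever open there is about 45 mm free between its end and the column's head.
- wing_nut (a joint): Turn of the wing nut, rad; 0 to 3.4. It grows clockwise seen from above and lowers the spindle and foot 6 mm per rad; the nut itself stays at the same height on the arm. Turning it takes about 0.2 N m; it stays where it is left.
- nut_grip (a point): Centre of the wing nut's flat steel wing, on the vertical nut axis, 187 mm above the bench while the lever is open. The wing is 48 mm long along own x, 10 mm thick along own y, 27 mm tall (13.5 mm above and below this point); its lower edge is 18.5 mm above the arm. Own z is up.
- foot (a joint): How far the spring foot is pushed up into its sleeve, m. 0: free; 0.014: bottomed out. Spring 1.5 N per mm. With the nut set so that the foot just touches the block, closing the lever pushes it in about 0.008.
- foot_face (a point): Centre of the underside of the spring foot (a rubber-faced disc 30 mm across), which comes down on the block; in the clamp's axes. At the start it hangs 6 to 12 mm over the block.
- tube_block: Loose red-brown block with rows of tube holes, 96 (x) x 56 (y) x 37 mm (z), 0.3 kg. Origin at the centre of its underside, so its top is 37 mm above the origin. It lies on the clamp plate under the foot, between low rails 5 mm tall.
- beaker: Bystander: glass beaker, 68 x 74 x 93 mm, origin at the centre of its underside.
- dropper: Bystander: amber dropper bottle with black cap, 38 mm wide, 84 mm tall, origin at the centre of its underside.
- bottle: Bystander: white bottle with blue cap, 58 mm wide, 117 mm tall, origin at the centre of its underside.
- tape: Bystander: roll of tape lying flat, 62 mm across, 18 mm tall, origin at the centre of its underside.

How it is judged:
On the way:
1. with the lever still open (under 0.45 rad), the nut is set so that the foot is within 3 mm above the block's top and pushed in less than 4 mm (value of joint cam_lever below 0.45 rad and z of foot_face in the frame of tube_block below 0.04 m and value of joint foot below 0.004 m), for 0.2 s.
At the end, for the whole second after the job is handed in: The cam lever is closed (over 1.2 of 1.32 rad) and stays so, the foot rests on the tube block with its spring pushed in 5 to 12 mm, and the block lies flat and still on the plate, its centre within 20 mm of the foot's axis (value of joint cam_lever above 1.2 rad and value of joint foot between 0.005 and 0.012 m and z of foot_face in the frame of tube_block below 0.0385 m and horizontal distance between foot_face and tube_block below 0.02 m and angle between tube_block's own z axis and vertical below 0.05 rad and linear speed of tube_block below 0.01 m/s); the robot touches nothing.
It fails at once if a bystander is moved by more than 30 mm (distance of any of beaker, dropper, bottle, tape from where it was at the start of the episode above 0.03 m).
It also fails if it takes over 51 s, if anything falls off the work surface, if the arm or the gripper's body presses on something with over 40 N, if the wrist force passes 120 N, or if a joint passes its speed limit or range.

### The arm

A 7-joint arm with a two-finger parallel gripper is mounted at the origin on a cart in front of the work surface, level with it; the furniture and walls round the work are solid. World frame = base frame: x ahead of the robot, y to its left, z up, the work surface at z = 0. Lengths are in m, angles in rad, forces in N, time in s.
With the tool pointing down it reaches from about 0.425 to 0.875 m from the base axis. Payload 9.9 kg.
Tool frame: the origin (TCP) lies midway between the tips of the shut fingers; the grasp point (between the pads) lies 19 mm behind it; x points along the fingers, y is the direction in which the jaws open and shut, and the axes are right-handed (so a half turn about x gives the same grasp; the last joint's range is limited). The gripper opens to 85 mm and grips with 20 to 120 N. Pads are 22 mm wide; open, the fingers measure 114 mm over their backs; the gripper's body (76 mm by 85 mm) begins 54 mm behind the grasp point. The pads swing forward as they close: fully open they stand 13 mm farther back than shut.
Start: joints at [-1.317, 0.576, 0.025, 1.437, -0.015, 1.129, -0.057], TCP at [0.224, 0.637, 0.231] pointing down, gripper open.
Joint ranges: [-2.76, 2.76], [-0.34, 2.15], [-1.52, 1.57], [0.19, 2.46], [-1.09, 4.23], [0.17, 1.99], [-2.82, 2.82]. Speed limits (rad/s): [2.22, 2.22, 3.01, 3.01, 3.14, 3.14, 3.14].

### API

Orientations are given as a rotation vector (axis times angle).
In Python, from station import * gives the robot as it stands. The module is installed in compiled form; this text tells all that it offers.
- The arm moves only by the tool carry_out, never from a script. Its argument "motion" is a list of rows, each an object with "delta_rot": the turn, a rotation vector about the world's x, y, z in degrees, a list of three; "travel": the shift along the world's x, y, z in m, a list of three; "grip": the opening in per cent of the stroke, from 0 (shut) to 100 (fully open). In form: [{"delta_rot": [ax, ay, az], "travel": [x, y, z], "grip": grip}, ...]. A call has 1 to 20 rows; each row is the pose to reach, as a shift and turn from the pose commanded when the call began; what a row does not reach only later rows make up. A row lasts 1/10 s, in which the tool goes at most 50 mm and 8.59 degrees, less where a joint would pass 70% of its speed; a pose out of reach is approached as far as the arm can. A call with a gripper value outside its range is refused whole. The fingers move at their own pace and stop on an object; the grip force is fixed at half the most. Time passes only in rows, so rows that repeat a pose let the fingers close. It gives the time, the measured TCP pose, the force and the opening at its end, in the units of the state.
- get_obs(): the state, without advancing time (a new reading comes with each control period).
- get_image(name): name is "scene" or "top" or "wrist"; returns a dict with "pixels" (480x640x3 uint8, red, green, blue), "z_map" (480x640 float32, m along the optical axis (not along the pixel's ray), 0 where there is no reading), "fx", "fy", "cx", "cy" (pixels), "extrinsics" (4x4, takes a point from world to camera coordinates); the wrist camera has in their place "tool_from_camera" (4x4, takes a point from camera to tool coordinates, whose origin is the TCP and whose axes are the tool frame's). Camera axes: x right, y down, z forward; pixel columns grow to the right and rows downward; lengths in m; the calibration is good to about 2 mm. A picture is of the moment at which its call begins: read the wrist's pose just before it.
- finish_job(): hands the job in, once; it reports no verdict.
The state is a dict: "time": time; "joint_pos": joint angles; "joint_vel": joint speeds; "effort": joint torques, N m; "tcp_pos": TCP position; "tcp_rot": TCP orientation; "wrist_force": force on the tool from outside, world axes, zero at the start; "torque": the same for the moment, N m; "opening": finger opening in m.
Only numpy, scipy, OpenCV 4.12 (cv2) and the standard library are available. Lean on these libraries where they do the work, as an engineer would, in place of code of your own. Each camera call takes 0.05 s, during which the arm holds its last target.

## Working session

There is one attempt and no reset: what is moved stays moved. The work goes in short steps, Python scripts to look and compute and a tool call to move; the robot and the scene stay as the last step left them, time stands still between calls to the robot, and variables do not carry over. Pictures are saved under pics/ and viewed, and the job is handed in when it is done.

Besides the shell and the picture viewer there is one more tool, called after "Request:" by a JSON object that holds its "name" and its "arguments". carry_out: Moves the arm, as the interface text tells. Its arguments: {"type":"object","properties":{"motion":{"type":"array","items":{"type":"object","properties":{"delta_rot":{"type":"array","items":{"type":"number"}},"travel":{"type":"array","items":{"type":"number"}},"grip":{"type":"number"}}}}},"required":["motion"]}

```bash
mkdir -p pics
python3 - <<'E'
from station import *
import cv2,numpy as np,pickle
o=get_obs();print({k:np.round(v,3) for k,v in o.items()})
for n in("scene","top"):
    im=get_image(n);pickle.dump(im,open(n+".pkl","wb"))
    cv2.imwrite(f"pics/{n}0.png",im["pixels"][:,:,::-1]);print(n,im["fx"],im["cx"],im["cy"],np.round(im["extrinsics"],3))
E
```

```text
{'time': np.float64(0.0), 'joint_pos': array([-1.317,  0.577,  0.025,  1.438, -0.015,  1.129, -0.056]), 'joint_vel': array([ 0.   , -0.001, -0.001,  0.002,  0.   , -0.   , -0.001]), 'effort': array([ 1.0000e-03, -7.6576e+01,  2.2500e+00, -2.8598e+01,  1.5000e-02,
        1.3000e-02, -0.0000e+00]), 'tcp_pos': array([0.224, 0.636, 0.23 ]), 'tcp_rot': array([ 0.264,  1.555, -0.266]), 'wrist_force': array([ 0.911,  0.506, -0.524]), 'torque': array([ 0.052, -0.002,  0.009]), 'opening': np.float64(0.086)}
scene 449.16660625576594 317.3472093669684 239.271751291882 [[ 0.488 -0.873  0.011 -0.272]
 [-0.61  -0.35  -0.712  0.438]
 [ 0.625  0.341 -0.703  0.722]
 [ 0.     0.     0.     1.   ]]
top 511.9743993453053 313.1151766070863 235.6804657285346 [[-0.026 -1.    -0.008  0.013]
 [-0.989  0.027 -0.144  0.556]
 [ 0.145  0.004 -0.989  1.253]
 [ 0.     0.     0.     1.   ]]
```

View pics/scene0.png

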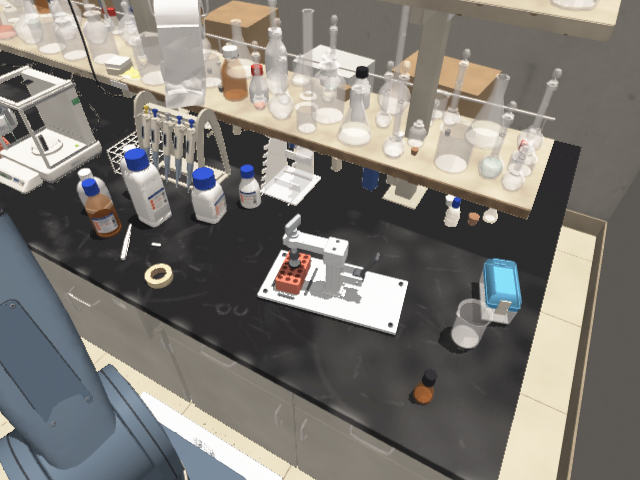

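View pics/top0.png

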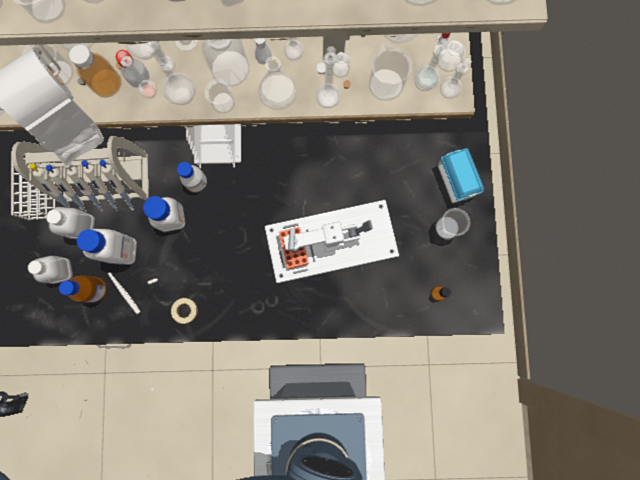

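The clamp is mid-bench, with the plate at about (332,241) in the top view. The nut end is on the left (290,240) and the lever on the right (367,226). The bystanders are the beaker at (452,223), the dropper at (440,293), the tape at (184,310) and a bottle on the left. Next I measure the clamp.

```bash
cat > h.py <<'E'
import numpy as np,cv2
def cloud(im,T=None):
    z=im["z_map"].astype(float);v,u=np.mgrid[:480,:640]
    p=np.stack([(u-im["cx"])/im["fx"]*z,(v-im["cy"])/im["fy"]*z,z,np.ones_like(z)],-1)
    if T is None:T=np.linalg.inv(im["extrinsics"])
    w=(p@T.T)[...,:3]; w[z<=0]=np.nan
    return w
E
python3 - <<'E'
import pickle,numpy as np,cv2
from h import *
for n in("top","scene"):
    im=pickle.load(open(n+".pkl","rb"));w=cloud(im);px=im["pixels"].astype(int)
    x0,y0,s=(255,190,5) if n=="top" else (250,205,5)
    cv2.imwrite(f"pics/{n}_crop.png",cv2.resize(im["pixels"][y0:y0+110,x0:x0+160,::-1],None,fx=s,fy=s,interpolation=cv2.INTER_CUBIC))
    # plate
    m=(abs(w[...,2]-.015)<.006)&(px.min(-1)>120)&(abs(w[...,1])<.35)&(w[...,0]>.4)&(w[...,0]<.85)
    k,l,st,c=cv2.connectedComponentsWithStats(m.astype(np.uint8));i=1+np.argmax(st[1:,4]);m=l==i
    P=w[m];r=cv2.minAreaRect(P[:,:2].astype(np.float32));print(n,m.sum(),r,np.median(P[:,2]),cv2.boxPoints(r).round(3).tolist())
    t=(w[...,2]>.14)&(w[...,2]<.165)&(abs(w[...,1])<.3)&(w[...,0]>.5)&(w[...,0]<.8)
    Q=w[t];print(' arm/head',len(Q),np.median(Q[:,2]),cv2.minAreaRect(Q[:,:2].astype(np.float32)))
    t=(w[...,2]>.185)&(w[...,2]<.215)&(abs(w[...,1])<.3)&(w[...,0]>.5)&(w[...,0]<.8)
    Q=w[t];print(' wing',len(Q),np.median(Q,0),cv2.minAreaRect(Q[:,:2].astype(np.float32)) if len(Q) else 0)
    # tall things on bench
    t=((w[...,2]>.03)&(w[...,2]<.3)&(abs(w[...,1])<.6)&(w[...,0]>.3)&(w[...,0]<.85)).astype(np.uint8)
    k,l,st,c=cv2.connectedComponentsWithStats(t)
    for i in range(1,k):
        if st[i,4]>25:
            q=w[l==i];print('  ',c[i].round(),st[i,4],q.min(0).round(3),q.max(0).round(3))
E
```

```text
top 4844 ((0.5465859770774841, -0.04845038056373596), (0.15079264342784882, 0.3202926814556122), 10.955521583557129) 0.01487126332394939 [[0.44200000166893005, 0.09399999678134918], [0.503000020980835, -0.2199999988079071], [0.6510000228881836, -0.19099999964237213], [0.5899999737739563, 0.12300000339746475]]
 arm/head 933 0.15329340921830759 ((0.6368608474731445, 0.10380470752716064), (0.4947269558906555, 0.15970391035079956), 56.115150451660156)
 wing 98 [0.5271439  0.04468162 0.19702506] ((0.5281494855880737, 0.04482384771108627), (0.00924808718264103, 0.047050591558218), 88.77970123291016)
   [210. 142.] 16940 [ 0.5  -0.38  0.03] [0.85 0.6  0.3 ]
   [461. 174.] 1492 [ 0.636 -0.431  0.03 ] [ 0.762 -0.333  0.102]
   [191. 175.] 534 [0.687 0.277 0.03 ] [0.742 0.332 0.123]
   [163. 212.] 1043 [0.582 0.331 0.03 ] [0.657 0.398 0.146]
   [455. 222.] 454 [ 0.543 -0.384  0.03 ] [ 0.608 -0.317  0.098]
   [317. 240.] 1914 [ 0.476 -0.139  0.032] [0.578 0.084 0.201]
   [ 83. 288.] 908 [0.406 0.528 0.03 ] [0.469 0.587 0.165]
   [442. 292.] 158 [ 0.391 -0.327  0.03 ] [ 0.419 -0.302  0.089]
scen
[... 261 characters left out ...]
737739563, 0.12300000339746475]]
 arm/head 1079 0.15335364311450927 ((0.6359397768974304, 0.10281097888946533), (0.4957471489906311, 0.16128943860530853), 55.740379333496094)
 wing 135 [0.52457087 0.04196687 0.19576128] ((0.6573988199234009, 0.03436729311943054), (0.05646020546555519, 0.30500590801239014), 76.72317504882812)
   [289. 156.] 18247 [ 0.497 -0.379  0.03 ] [0.85 0.6  0.3 ]
   [248. 184.] 580 [0.685 0.276 0.03 ] [0.735 0.329 0.121]
   [ 99. 207.] 1155 [0.402 0.527 0.03 ] [0.466 0.582 0.163]
   [318. 260.] 3387 [ 0.473 -0.14   0.03 ] [0.578 0.084 0.2  ]
   [490. 300.] 3139 [ 0.539 -0.429  0.03 ] [ 0.756 -0.317  0.097]
   [427. 383.] 367 [ 0.389 -0.332  0.03 ] [ 0.415 -0.302  0.087]
```

View pics/top_crop.png

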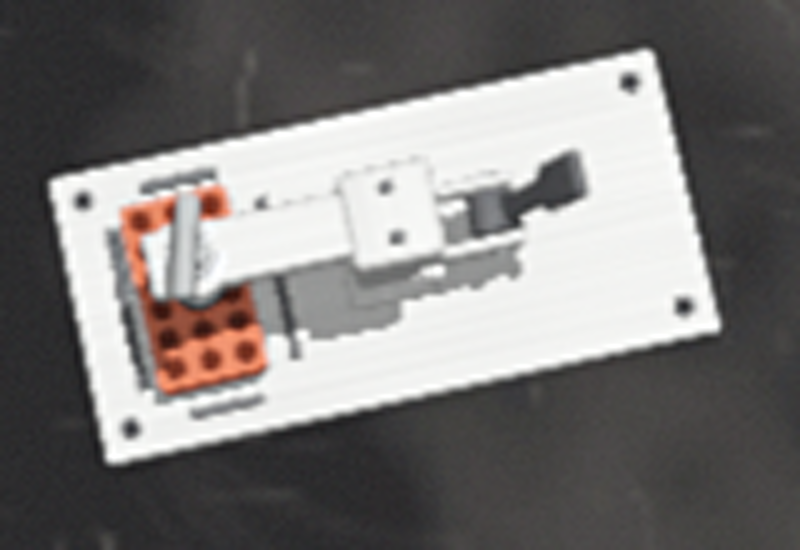

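View pics/scene_crop.png

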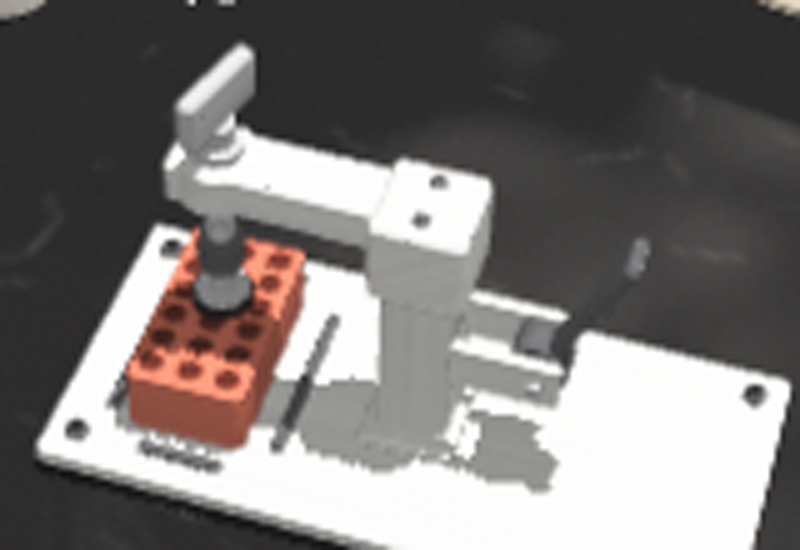

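Run:
```python
from station import *
import cv2,numpy as np
from scipy.spatial.transform import Rotation as R
o=get_obs();print(R.from_rotvec(o["tcp_rot"]).as_matrix().round(3))
im=get_image("wrist");print(im["tool_from_camera"].round(3),im["fx"],im["cx"],im["cy"])
cv2.imwrite("pics/w0.png",im["pixels"][:,:,::-1])
```

```text
[[-0.     0.331  0.943]
 [-0.001  0.943 -0.331]
 [-1.    -0.001  0.   ]]
[[ 0.    -0.312  0.95  -0.143]
 [ 1.     0.     0.     0.   ]
 [-0.     0.95   0.312 -0.08 ]
 [ 0.     0.     0.     1.   ]] 378.0520848840804 319.8216787235736 242.02386434474826
```

View pics/w0.png

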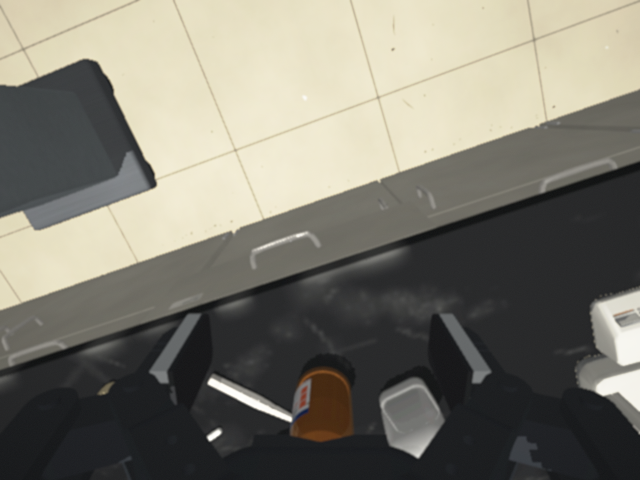

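Run:
```python
from scipy.spatial.transform import Rotation as R
import numpy as np
Rz=R.from_euler('z',30.4,degrees=True);a=np.radians(10.96);yc=np.array([-np.sin(a),np.cos(a),0])
print(Rz.as_rotvec(degrees=True),(R.from_rotvec(-yc*np.radians(45))*Rz).as_rotvec(degrees=True))
```

```text
[ 0.   0.  30.4] [ -3.36472179 -45.38497989  28.80665584]
```

Request:
{"name": "carry_out", "arguments": {"motion": [{"travel": [0.0, -0.05, 0.03], "delta_rot": [0, 0, 8], "grip": 100}, {"travel": [0.05, -0.1, 0.05], "delta_rot": [0, 0, 15], "grip": 100}, {"travel": [0.1, -0.25, 0.06], "delta_rot": [0, 0, 30], "grip": 100}, {"travel": [0.1, -0.25, 0.06], "delta_rot": [0, 0, 30], "grip": 100}, {"travel": [0.1, -0.25, 0.06], "delta_rot": [0, 0, 30], "grip": 100}, {"travel": [0.2, -0.61, 0.06], "delta_rot": [0, 0, 30], "grip": 100}, {"travel": [0.2, -0.61, 0.06], "delta_rot": [0, 0, 30], "grip": 100}, {"travel": [0.2, -0.61, 0.06], "delta_rot": [0, 0, 30], "grip": 100}, {"travel": [0.2, -0.61, 0.06], "delta_rot": [0, 0, 30], "grip": 100}, {"travel": [0.2, -0.61, 0.06], "delta_rot": [0, 0, 30], "grip": 100}, {"travel": [0.2, -0.61, 0.06], "delta_rot": [0, 0, 30], "grip": 100}, {"travel": [0.2, -0.61, 0.06], "delta_rot": [0, 0, 30], "grip": 100}, {"travel": [0.2, -0.61, 0.06], "delta_rot": [0, 0, 30], "grip": 100}]}}

```text
time: 1.45
tcp_pos: [0.4213, 0.0333, 0.2914]
tcp_rot: [-0.146, 1.565, 0.146]
wrist_force: [1.0, 0.5, 0.5]
opening: 0.0856
```

Request:
{"name": "carry_out", "arguments": {"motion": [{"travel": [0, 0, -0.03], "delta_rot": [1.5, -7.9, 0], "grip": 100}, {"travel": [0, 0, -0.06], "delta_rot": [3, -15.8, 0], "grip": 100}, {"travel": [0, 0, -0.09], "delta_rot": [4.5, -23.5, 0], "grip": 100}, {"travel": [0, 0, -0.12], "delta_rot": [6, -31, 0], "grip": 100}, {"travel": [0, 0, -0.14], "delta_rot": [7.5, -39, 0], "grip": 100}, {"travel": [0.005, 0, -0.155], "delta_rot": [8.6, -44.2, 0], "grip": 100}, {"travel": [0.005, 0, -0.155], "delta_rot": [8.6, -44.2, 0], "grip": 100}, {"travel": [0.005, 0, -0.155], "delta_rot": [8.6, -44.2, 0], "grip": 100}, {"travel": [0.005, 0, -0.155], "delta_rot": [8.6, -44.2, 0], "grip": 100}]}}

```text
time: 2.35
tcp_pos: [0.4414, 0.0225, 0.2145]
tcp_rot: [-0.059, 1.051, 0.256]
wrist_force: [1.5, 0.2, 0.1]
opening: 0.0853
```

```bash
cat > wsnap.py <<'E'
from station import *
import cv2,numpy as np,pickle,sys
from scipy.spatial.transform import Rotation as R
o=get_obs();im=get_image("wrist")
T=np.eye(4);T[:3,:3]=R.from_rotvec(o["tcp_rot"]).as_matrix();T[:3,3]=o["tcp_pos"]
im["W"]=T@im["tool_from_camera"]
pickle.dump(im,open(sys.argv[1]+".pkl","wb"));cv2.imwrite(f"pics/{sys.argv[1]}.png",im["pixels"][:,:,::-1])
print(o["time"],o["tcp_pos"].round(4),o["joint_pos"].round(2),im["W"].round(3))
E
python3 wsnap.py w1
```

```text
2.35 [0.4414 0.0225 0.2145] [ 0.13  0.09 -0.16  2.46 -1.03  0.18  2.75] [[-0.237  0.661  0.712  0.307]
 [ 0.969  0.105  0.225 -0.017]
 [ 0.074  0.743 -0.665  0.299]
 [ 0.     0.     0.     1.   ]]
```

View pics/w1.png

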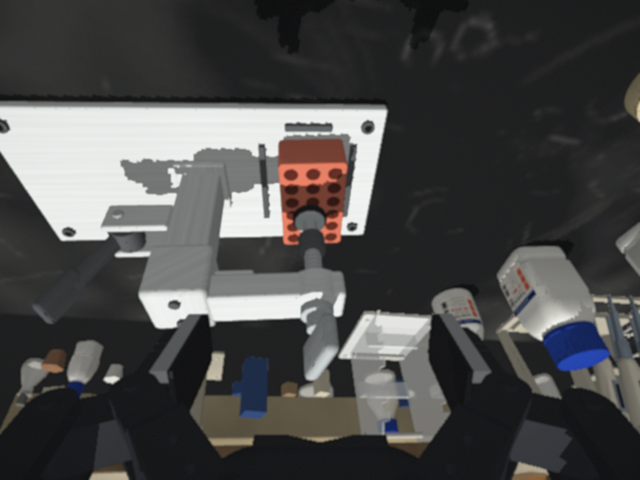

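Run:
```python
import cv2
i=cv2.imread("pics/w1.png")[130:385,250:370];i=cv2.rotate(i,cv2.ROTATE_180)
cv2.imwrite("pics/w1c.png",cv2.resize(i,None,fx=2.35*1,fy=2.35,interpolation=cv2.INTER_CUBIC))
j=cv2.rotate(cv2.imread("pics/w1.png")[180:255,265:355],cv2.ROTATE_180)
cv2.imwrite("pics/w1d.png",cv2.resize(j,None,fx=7,fy=7,interpolation=cv2.INTER_CUBIC))
```

```text
(no output)
```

View pics/w1d.png

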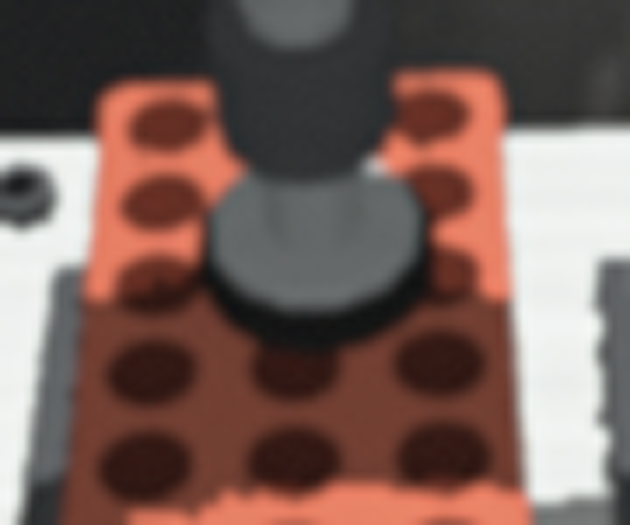

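Run:
```python
import pickle,numpy as np
from h import *
im=pickle.load(open("w1.pkl","rb"));w=cloud(im,im["W"])
a=np.radians(10.96);C=np.array([.546,-.0484]);Rc=np.array([[np.cos(a),np.sin(a)],[-np.sin(a),np.cos(a)]])
l=w.copy();l[...,:2]=(w[...,:2]-C)@Rc.T
uc=lambda X,Y:(355-1-X/7,255-1-Y/7)
def P(n,X,Y):
    u,v=uc(X,Y);q=l[int(round(v)),int(round(u))];print(n,round(u,1),round(v,1),(q*1000).round(1))
for n,X,Y in[("blk",170,160),("blk",400,140),("blk",220,420),("blk",370,420),("blk",200,410),("plate",560,420),("plate",560,200),("disc top",310,290),("disc top",250,240),("disc top",380,240),("rub",310,325),("rub",310,335),("rub",310,342),("rub",310,350),("rub",310,360),("neck",310,220),("sleeve",300,120)]:P(n,X,Y)
u0=254;
for v in range(196,222): print(v,(l[v,310]*1000).round(1),im["pixels"][v,310])
m=(abs(l[...,0])<.06)&(abs(l[...,1]-.095)<.04)&(abs(l[...,2]-.052)<.006)&(im["pixels"][...,0]>1.5*im["pixels"][...,2])
q=l[m];print('blocktop',m.sum(),np.median(q[:,2]),q.min(0),q.max(0),cv2.minAreaRect(q[:,:2].astype(np.float32)))
m=(abs(l[...,0])<.06)&(abs(l[...,1]-.095)<.04)&(l[...,2]>.195-.01);q=l[m];print('wing',q.min(0),q.max(0))
```

```text
blk 329.7 231.1 [ 32.1 117.7  50.4]
blk 296.9 234.0 [34.  86.1 51.6]
blk 322.6 194.0 [-16.  108.2  52.1]
blk 301.1 194.0 [-16.   89.3  51.7]
blk 325.4 195.4 [-14.9 109.9  52.2]
plate 274.0 194.0 [14.3 64.9 16.2]
plate 274.0 225.4 [56.9 63.1 16.4]
disc top 309.7 212.6 [-10.7  96.1  69.9]
disc top 318.3 219.7 [ -5.  102.9  72.5]
disc top 299.7 219.7 [-4.1 87.8 71.3]
rub 309.7 207.6 [-14.6  96.1  68. ]
rub 309.7 206.1 [-14.4  96.3  65.2]
rub 309.7 205.1 [-14.6  96.3  64.3]
rub 309.7 204.0 [-4.6 97.3 52.1]
rub 309.7 202.6 [-5.2 97.3 51.3]
neck 309.7 222.6 [-3.6 96.1 74.6]
sleeve 311.1 236.9 [-10.3  95.4  96.8]
196 [-13.8  97.   52. ] [111  62  49]
197 [-12.   97.1  51.2] [94 51 40]
198 [-12.   97.1  52.5] [68 35 27]
199 [-10.1  97.2  51.6] [51 24 20]
200 [-10.2  97.1  53. ] [49 25 20]
201 [-8.6 97.2 52.5] [49 23 19]
202 [-7.6 97.2 52.8] [49 24 19]
203 [-5.2 97.3 51.3] [47 26 22]
204 [-4.6 97.3 52.1] [36 23 21]
205 [-14.6  96.3  64.3] [26 24 24]
206 [-14.4  96.3  65.2] [20 21 22]
207 [-13.9  96.2  66. ] [19 19 21]
208 [-14.6  96.1  68. ] [20 20 20]
209 [-12.9  96.2  67.3] [31 31 31]
210 [-12.4  96.2  68. ] [57 58 59]
211 [-10.3  96.3  67. ] [86 89 89]
212 [-11.5  96.1  69.5] [103 106 107]
213 [-10.7  96.1  69.9] [105 109 109]
214 [-11.4  96.   71.8] [102 106 106]
215 [-9.8 96.1 71.3] [101 105 105]
216 [-8.7 96.1 71.3] [101 105 106]
217 [-6.9 96.2 70.7] [101 105 105]
218 [-6.5 96.1 71.5] [101 104 105]
219 [-5.2 96.2 71.4] [100 104 104]
220 [-6.3 96.  73.7] [100 103 103]
221 [-5.4 96.  74. ] [100 102 103]
blocktop 4163 0.052068822820695776 [-0.04881122  0.07040103  0.04600166] [0.04840977 0.12794022 0.05440072] ((-0.00042648613452911377, 0.09920142590999603), (0.09654636681079865, 0.05567243695259094), 1.4983079433441162)
wing [-0.02399633  0.08583609  0.18502163] [0.02179102 0.10562883 0.19942044]
```

```bash
cat > d.py <<'E'
from station import *
import numpy as np,sys
from scipy.spatial.transform import Rotation as R
o=get_obs();az=np.radians(float(sys.argv[1]));y=np.array([np.cos(az),np.sin(az),0]);x=np.array([0,0,-1.])
D=R.from_matrix(np.c_[x,y,np.cross(x,y)]);C=R.from_rotvec(o["tcp_rot"])
print(o["time"],o["tcp_pos"].round(4),o["joint_pos"].round(2),(D*C.inv()).as_rotvec(degrees=True).round(2),"force",o["wrist_force"].round(1),o["torque"].round(2),"open",o["opening"].round(4))
if len(sys.argv)>2: print((np.array(sys.argv[2:5],float)-o["tcp_pos"]).round(4))
E
python3 d.py 88.8 .5282 .0448 .30
```

```text
Traceback (most recent call last):
  File "d.py", line 6, in <module>
    print(o["time"],o["tcp_pos"].round(4),o["joint_pos"].round(2),(D*C.inv()).as_rotvec(degrees=True).round(2),"force",o["wrist_force"].round(1),o["torque"].round(2),"open",o["opening"].round(4))
                                                                                                                                                                             ^^^^^^^^^^^^^^^^^^
AttributeError: 'float' object has no attribute 'round'
```

```bash
sed -i 's/o\["opening"\].round(4)/round(float(o["opening"]),4)/' d.py
python3 d.py 88.8 .5282 .0448 .30
```

```text
2.4 [0.4412 0.0194 0.2157] [ 0.15  0.09 -0.17  2.46 -1.04  0.18  2.76] [ -7.27  29.56 -13.16] force [-2.   0.7  0. ] [-0.19  0.51 -0.03] open 0.0857
[0.087  0.0254 0.0843]
```

Request:
{"name": "carry_out", "arguments": {"motion": [{"travel": [0, 0, 0.04], "delta_rot": [-1.5, 7, 0], "grip": 100}, {"travel": [0, 0.01, 0.08], "delta_rot": [-3, 14, -4], "grip": 100}, {"travel": [0, 0.015, 0.1], "delta_rot": [-5, 21, -8], "grip": 100}, {"travel": [0, 0.015, 0.1], "delta_rot": [-6.5, 28, -12], "grip": 100}, {"travel": [0, 0.015, 0.1], "delta_rot": [-6.5, 28, -12], "grip": 100}, {"travel": [0, 0.015, 0.1], "delta_rot": [-6.5, 28, -12], "grip": 100}]}}

```text
time: 3.0
tcp_pos: [0.4427, 0.0355, 0.3187]
tcp_rot: [0.009, 1.484, 0.059]
wrist_force: [-0.0, 1.0, -0.1]
opening: 0.0853
```

```bash
python3 d.py 88.8 .5282 .0448 .30
```

```text
3.0 [0.4427 0.0355 0.3187] [-0.29  0.1   0.14  1.93 -0.05  1.02  1.48] [-2.47  5.   -3.02] force [-0.   1.  -0.1] [-0.01  0.13  0.02] open 0.0853
[ 0.0855  0.0093 -0.0187]
```

Request:
{"name": "carry_out", "arguments": {"motion": [{"travel": [0.045, 0.005, 0], "delta_rot": [-2.5, 5, -3], "grip": 100}, {"travel": [0.085, 0.009, -0.02], "delta_rot": [-2.5, 5, -3], "grip": 70}, {"travel": [0.085, 0.009, -0.03], "delta_rot": [-2.5, 5, -3], "grip": 50}, {"travel": [0.085, 0.009, -0.03], "delta_rot": [-2.5, 5, -3], "grip": 50}, {"travel": [0.085, 0.009, -0.03], "delta_rot": [-2.5, 5, -3], "grip": 50}]}}

```text
time: 3.5
tcp_pos: [0.5257, 0.0467, 0.2851]
tcp_rot: [0.015, 1.574, -0.008]
wrist_force: [0.1, -0.3, 0.6]
opening: 0.0427
```

```bash
python3 d.py 88.8 .5282 .0448 .170; python3 wsnap.py w2
python3 - <<'E'
import pickle,numpy as np
from h import *
im=pickle.load(open("w2.pkl","rb"));w=cloud(im,im["W"])
m=(w[...,2]>.192)&(w[...,2]<.212)&(abs(w[...,0]-.528)<.04)&(abs(w[...,1]-.045)<.03)
q=w[m];r=cv2.minAreaRect(q[:,:2].astype(np.float32));print(m.sum(),r,np.median(q[:,2]))
E
```

```text
3.5 [0.5257 0.0467 0.2851] [-0.28  0.31  0.15  1.74 -0.06  1.09  1.44] [-0.27 -0.2  -0.38] force [ 0.1 -0.3  0.6] [0.03 0.05 0.07] open 0.0427
[ 0.0025 -0.0019 -0.1151]
3.5 [0.5257 0.0467 0.2851] [-0.28  0.31  0.15  1.74 -0.06  1.09  1.44] [[ 0.014  0.951  0.309  0.446]
 [ 1.    -0.015  0.     0.047]
 [ 0.005  0.309 -0.951  0.429]
 [ 0.     0.     0.     1.   ]]
1026 ((0.5278429388999939, 0.04576798900961876), (0.009972554631531239, 0.04700286686420441), 85.74028015136719) 0.19805151294273304
```

View pics/w2.png

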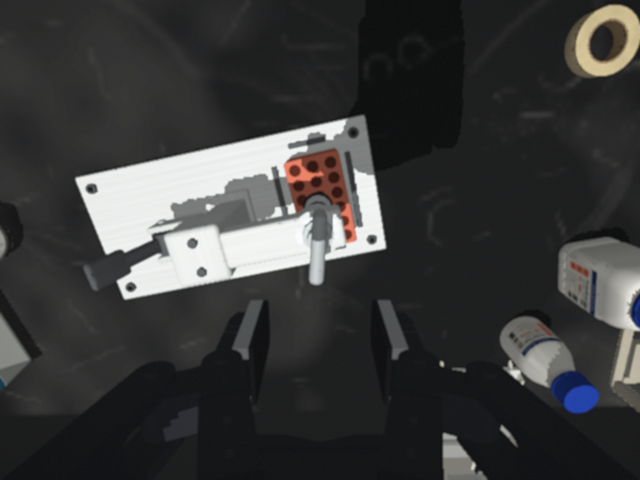

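Request:
{"name": "carry_out", "arguments": {"motion": [{"travel": [0.002, -0.001, -0.03], "delta_rot": [-0.3, -0.2, -3.4], "grip": 50}, {"travel": [0.002, -0.001, -0.07], "delta_rot": [-0.3, -0.2, -3.4], "grip": 50}, {"travel": [0.002, -0.001, -0.1], "delta_rot": [-0.3, -0.2, -3.4], "grip": 50}, {"travel": [0.002, -0.001, -0.114], "delta_rot": [-0.3, -0.2, -3.4], "grip": 50}, {"travel": [0.002, -0.001, -0.114], "delta_rot": [-0.3, -0.2, -3.4], "grip": 50}, {"travel": [0.002, -0.001, -0.114], "delta_rot": [-0.3, -0.2, -3.4], "grip": 50}]}}

```text
time: 4.15
tcp_pos: [0.5288, 0.0458, 0.1725]
tcp_rot: [0.059, 1.567, -0.057]
wrist_force: [-0.2, -0.6, 0.4]
opening: 0.0426
```

```bash
python3 d.py 85.7 .528 .0455 .171;python3 wsnap.py w3
```

```text
4.15 [0.5288 0.0458 0.1725] [-0.27  0.43  0.14  1.9  -0.08  0.81  1.41] [-0.06  0.16 -0.08] force [-0.2 -0.6  0.4] [ 0.03 -0.01 -0.04] open 0.0426
[-0.0008 -0.0003 -0.0015]
4.15 [0.5288 0.0458 0.1725] [-0.27  0.43  0.14  1.9  -0.08  0.81  1.41] [[ 0.073  0.946  0.314  0.449]
 [ 0.997 -0.07  -0.022  0.052]
 [ 0.001  0.315 -0.949  0.316]
 [ 0.     0.     0.     1.   ]]
```

View pics/w3.png

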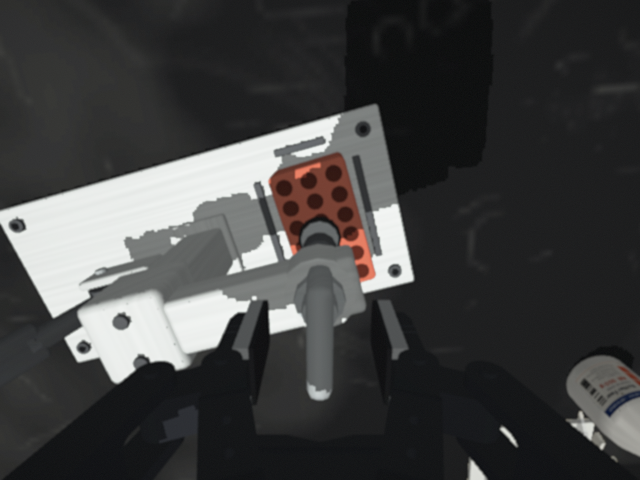

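Both jaws straddle the wing at (318,330), centred and aligned with it. I'll close the gripper.

Request:
{"name": "carry_out", "arguments": {"motion": [{"travel": [0, 0, 0], "delta_rot": [0, 0, 0], "grip": 0}, {"travel": [0, 0, 0], "delta_rot": [0, 0, 0], "grip": 0}, {"travel": [0, 0, 0], "delta_rot": [0, 0, 0], "grip": 0}, {"travel": [0, 0, 0], "delta_rot": [0, 0, 0], "grip": 0}, {"travel": [0, 0, 0], "delta_rot": [0, 0, 0], "grip": 0}, {"travel": [0, 0, 0], "delta_rot": [0, 0, 0], "grip": 0}, {"travel": [0, 0, 0], "delta_rot": [0, 0, 0], "grip": 0}]}}

```text
time: 4.9
tcp_pos: [0.5291, 0.0456, 0.1722]
tcp_rot: [0.059, 1.567, -0.057]
wrist_force: [-2.1, -0.7, 8.6]
opening: 0.0092
```

```bash
python3 d.py 85.7
```

```text
4.9 [0.5291 0.0456 0.1722] [-0.27  0.43  0.14  1.9  -0.08  0.81  1.41] [-0.05  0.17 -0.07] force [-2.1 -0.7  8.6] [-0.22  0.4   0.02] open 0.0092
```

Request:
{"name": "carry_out", "arguments": {"motion": [{"travel": [0, 0, 0], "delta_rot": [0, 0, -6], "grip": 0}, {"travel": [0, 0, 0], "delta_rot": [0, 0, -12], "grip": 0}, {"travel": [0, 0, 0], "delta_rot": [0, 0, -18], "grip": 0}, {"travel": [0, 0, 0], "delta_rot": [0, 0, -24], "grip": 0}, {"travel": [0, 0, 0], "delta_rot": [0, 0, -30], "grip": 0}, {"travel": [0, 0, 0], "delta_rot": [0, 0, -36], "grip": 0}, {"travel": [0, 0, 0], "delta_rot": [0, 0, -42], "grip": 0}, {"travel": [0, 0, 0], "delta_rot": [0, 0, -48], "grip": 0}, {"travel": [0, 0, 0], "delta_rot": [0, 0, -54], "grip": 0}, {"travel": [0, 0, 0], "delta_rot": [0, 0, -60], "grip": 0}, {"travel": [0, 0, 0], "delta_rot": [0, 0, -66], "grip": 0}, {"travel": [0, 0, 0], "delta_rot": [0, 0, -72], "grip": 0}, {"travel": [0, 0, 0], "delta_rot": [0, 0, -78], "grip": 0}, {"travel": [0, 0, 0], "delta_rot": [0, 0, -84], "grip": 0}, {"travel": [0, 0, 0], "delta_rot": [0, 0, -90], "grip": 0}, {"travel": [0, 0, 0], "delta_rot": [0, 0, -96], "grip": 0}, {"travel": [0, 0, 0], "delta_rot": [0, 0, -100], "grip": 0}, {"travel": [0, 0, 0], "delta_rot": [0, 0, -100], "grip": 0}, {"travel": [0, 0, 0], "delta_rot": [0, 0, -100], "grip": 0}]}}

```text
time: 6.8
tcp_pos: [0.5279, 0.0446, 0.1722]
tcp_rot: [1.39, 1.079, -1.391]
wrist_force: [-6.4, -4.3, 15.2]
opening: 0.0087
```

```bash
python3 d.py -14.3; python3 wsnap.py w4
python3 - <<'E'
from station import *
import cv2,pickle
im=get_image("scene");pickle.dump(im,open("s1.pkl","wb"))
cv2.imwrite("pics/s1.png",cv2.resize(im["pixels"][190:330,230:430,::-1],None,fx=4,fy=4,interpolation=cv2.INTER_CUBIC))
E
```

```text
6.8 [0.5279 0.0446 0.1722] [-0.6   0.5   0.65  1.91 -0.39  0.85 -0.  ] [ 0.08  0.01 -0.01] force [-6.4 -4.3 15.2] [-0.9   1.59 -0.08] open 0.0087
6.8 [0.5279 0.0446 0.1722] [-0.6   0.5   0.65  1.91 -0.39  0.85 -0.  ] [[ 0.969 -0.234 -0.078  0.548]
 [-0.246 -0.92  -0.305  0.123]
 [-0.     0.315 -0.949  0.316]
 [ 0.     0.     0.     1.   ]]
```

View pics/w4.png

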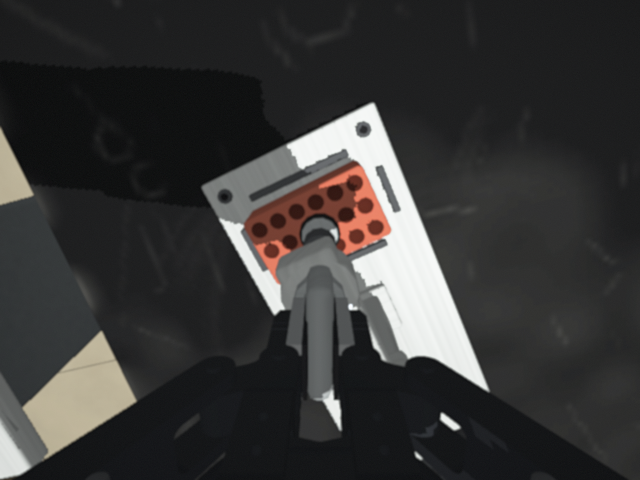

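View pics/s1.png

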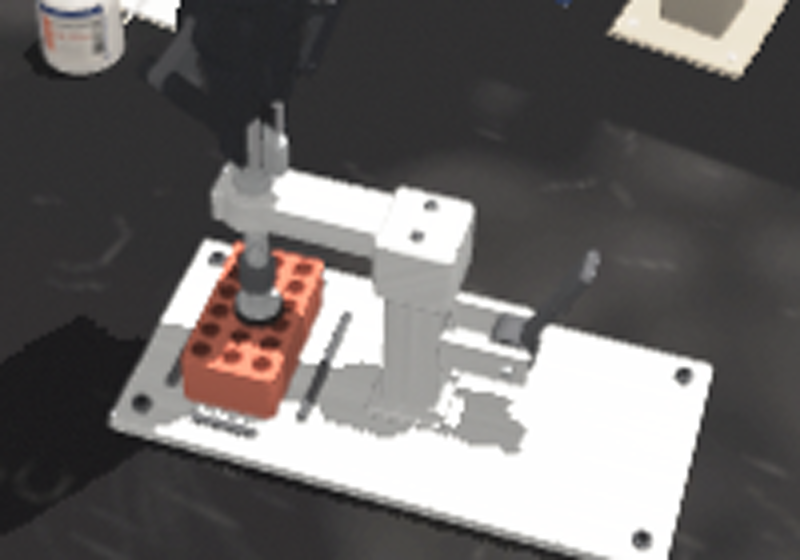

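Run:
```python
import pickle,numpy as np
from h import *
a=np.radians(10.96);C=np.array([.546,-.0484]);Rc=np.array([[np.cos(a),np.sin(a)],[-np.sin(a),np.cos(a)]])
for n in("scene","s1"):
    im=pickle.load(open(n+".pkl","rb"));w=cloud(im);l=w.copy();l[...,:2]=(w[...,:2]-C)@Rc.T
    p=im["pixels"].astype(int)
    m=(abs(l[...,0])<.05)&(abs(l[...,1]-.099)<.03)&(abs(l[...,2]-.052)<.006)&(p[...,0]>1.5*p[...,2])
    print(n,'blk',np.median(l[m][:,2]*1000))
    ws=np.argwhere((np.hypot(l[...,0],l[...,1]-.095)<.017)&(l[...,2]>.053)&(l[...,2]<.14)&(abs(p.max(-1)-p.min(-1))<15))
    us=int(np.median(ws[:,1]));print(us,ws[:,0].min(),ws[:,0].max())
    for u in(us,us+1):
      for v in range(ws[:,0].max()-9,ws[:,0].max()+4): print(u,v,(l[v,u]*1000).round(1),p[v,u])
```

```text
scene blk 51.15641382343017
294 247 268
294 259 [-9.6 91.5 90.1] [68 69 69]
294 260 [-12.   90.7  89.6] [93 92 94]
294 261 [-3.6 94.1 76.5] [125 125 124]
294 262 [-4.  94.1 73.5] [125 125 125]
294 263 [-6.6 93.1 73.2] [125 125 125]
294 264 [-7.7 92.7 71.2] [128 129 128]
294 265 [-10.4  91.7  71. ] [129 130 129]
294 266 [-12.5  91.   70.1] [118 119 119]
294 267 [-13.6  90.7  68. ] [28 28 28]
294 268 [-13.3  90.9  64.3] [39 30 29]
294 269 [-5.4 94.2 51.2] [76 43 35]
294 270 [-9.9 92.4 53.3] [119  65  53]
294 271 [-11.8  91.7  52.2] [143  79  66]
295 259 [-9.3 89.3 90.6] [71 71 72]
295 260 [-10.5  88.9  88.7] [ 99 100 100]
295 261 [-6.9 90.4 81.1] [120 122 120]
295 262 [-4.2 91.6 74.6] [120 122 121]
295 263 [-6.6 90.7 74.1] [122 123 123]
295 264 [-8.6 90.  73. ] [127 129 128]
295 265 [-9.1 89.9 70.3] [121 123 122]
295 266 [-12.7  88.5  71.2] [94 95 94]
295 267 [-12.4  88.7  67.4] [29 28 28]
295 268 [-11.9  89.   63.5] [55 39 35]
295 269 [-5.2 91.8 51.9] [110  64  53]
295 270 [-7.5 90.9 51.2] [143  79  64]
295 271 [-8.7 90.6 49.2] [144  80  65]
s1 blk 51.197313607599106
294 247 270
294 2
[... 320 characters left out ...]
90.4  62.5] [132 132 133]
294 270 [-12.   91.6  55.8] [32 31 31]
294 271 [-15.3  90.3  56.4] [66 44 41]
294 272 [-13.9  91.   51.2] [128  73  63]
294 273 [-17.5  89.7  52.1] [154  85  71]
295 261 [-10.1  89.1  84.8] [68 68 70]
295 262 [-10.5  89.   82.1] [70 70 72]
295 263 [-9.3 89.6 77.3] [89 91 91]
295 264 [-5.9 91.1 69.9] [130 131 131]
295 265 [-2.7 92.4 62.7] [131 132 131]
295 266 [-5.2 91.5 62.2] [133 134 134]
295 267 [-7.4 90.7 61.4] [136 138 137]
295 268 [-8.1 90.5 58.9] [138 139 139]
295 269 [-11.6  89.2  59.6] [127 128 128]
295 270 [-13.6  88.5  58.7] [32 32 32]
295 271 [-15.3  87.9  57.3] [55 39 37]
295 272 [-13.1  88.9  51.1] [113  67  57]
295 273 [-16.   87.8  51.3] [153  85  71]
```

Request:
{"name": "carry_out", "arguments": {"motion": [{"travel": [0, 0, 0], "delta_rot": [0, 0, -6], "grip": 0}, {"travel": [0, 0, 0], "delta_rot": [0, 0, -12], "grip": 0}, {"travel": [0, 0, 0], "delta_rot": [0, 0, -13], "grip": 0}, {"travel": [0, 0, 0], "delta_rot": [0, 0, -13], "grip": 0}, {"travel": [0, 0, 0], "delta_rot": [0, 0, -13], "grip": 0}, {"travel": [0, 0, 0], "delta_rot": [0, 0, -13], "grip": 50}, {"travel": [0, 0, 0], "delta_rot": [0, 0, -13], "grip": 50}, {"travel": [0, 0, 0], "delta_rot": [0, 0, -13], "grip": 50}, {"travel": [0, 0, 0], "delta_rot": [0, 0, -13], "grip": 50}, {"travel": [0, 0, 0.04], "delta_rot": [0, 0, -13], "grip": 50}, {"travel": [0, 0, 0.08], "delta_rot": [0, 0, -13], "grip": 50}, {"travel": [0, 0, 0.12], "delta_rot": [0, 0, -13], "grip": 50}, {"travel": [0, 0, 0.12], "delta_rot": [0, 0, -13], "grip": 50}]}}

```text
time: 8.2
tcp_pos: [0.5309, 0.0453, 0.2957]
tcp_rot: [1.555, 0.941, -1.543]
wrist_force: [0.6, -0.2, 0.5]
opening: 0.043
```

```bash
python3 d.py -14.3; python3 wsnap.py w5
python3 - <<'E'
from station import *
import cv2,pickle
im=get_image("scene");pickle.dump(im,open("s2.pkl","wb"))
cv2.imwrite("pics/s2.png",cv2.resize(im["pixels"][190:330,230:430,::-1],None,fx=4,fy=4,interpolation=cv2.INTER_CUBIC))
from h import *
w=cloud(im)
a=np.radians(10.96);C=np.array([.546,-.0484]);Rc=np.array([[np.cos(a),np.sin(a)],[-np.sin(a),np.cos(a)]])
l=w.copy();l[...,:2]=(w[...,:2]-C)@Rc.T
for v in range(262,276):print(v,(l[v,294]*1000).round(1),im["pixels"][v,294],(l[v,295]*1000).round(1))
import pickle
im=pickle.load(open("w5.pkl","rb"));w=cloud(im,im["W"])
m=(w[...,2]>.192)&(w[...,2]<.212)&(abs(w[...,0]-.528)<.04)&(abs(w[...,1]-.045)<.04)
q=w[m];r=cv2.minAreaRect(q[:,:2].astype(np.float32));print(m.sum(),r,np.median(q[:,2]))
E
```

```text
8.2 [0.5309 0.0453 0.2957] [-0.73  0.4   0.82  1.74 -0.31  1.14 -0.29] [-0.05  0.45 12.92] force [ 0.6 -0.2  0.5] [-0.03 -0.02 -0.02] open 0.043
8.2 [0.5309 0.0453 0.2957] [-0.73  0.4   0.82  1.74 -0.31  1.14 -0.29] [[ 0.889 -0.436 -0.136  0.567]
 [-0.457 -0.845 -0.279  0.117]
 [ 0.006  0.31  -0.951  0.439]
 [ 0.     0.     0.     1.   ]]
262 [-11.9  90.9  82.8] [66 66 68] [-9.3 89.5 80.6]
263 [-11.2  91.2  78.7] [80 80 81] [-9.6 89.5 77.7]
264 [-6.3 93.3 69.5] [118 118 118] [-4.4 91.6 68.2]
265 [-6.3 93.4 66.2] [132 132 133] [-5.  91.5 65.4]
266 [-4.8 94.1 60.9] [133 133 134] [-5.2 91.5 62.2]
267 [-6.9 93.4 60. ] [135 135 135] [-5.9 91.3 59.6]
268 [-8.3 92.9 58.3] [138 138 138] [-10.7  89.5  62. ]
269 [-10.5  92.1  57.5] [129 130 129] [-9.5 90.1 57.2]
270 [-12.6  91.3  56.6] [32 32 31] [-12.3  89.   57.1]
271 [-15.3  90.3  56.4] [65 44 40] [-13.7  88.5  55.4]
272 [-13.5  91.2  50.8] [126  72  62] [-12.5  89.1  50.4]
273 [-17.9  89.5  52.7] [151  84  70] [-16.2  87.7  51.4]
274 [-18.8  89.2  50.4] [151  83  69] [-19.3  86.6  51.9]
275 [-24.1  87.1  53.5] [145  82  67] [-23.   85.2  52.9]
940 ((0.5280476808547974, 0.046437326818704605), (0.04676778241991997, 0.009509287774562836), 62.87872314453125) 0.1981633817861363
```

View pics/w5.png

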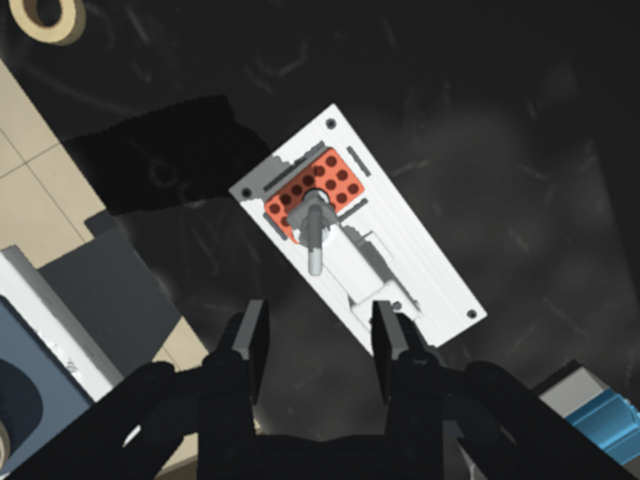

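View pics/s2.png

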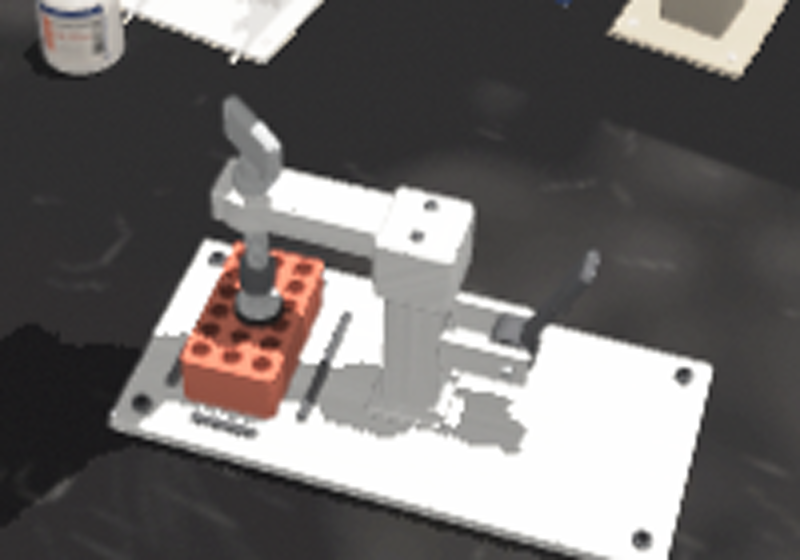

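Run:
```python
import pickle,numpy as np
from h import *
a=np.radians(10.96);C=np.array([.546,-.0484]);Rc=np.array([[np.cos(a),np.sin(a)],[-np.sin(a),np.cos(a)]])
for n in("top","scene","s2"):
    im=pickle.load(open(n+".pkl","rb"));w=cloud(im);l=w.copy();l[...,:2]=(w[...,:2]-C)@Rc.T
    p=im["pixels"].astype(int)
    m=(abs(l[...,0])<.03)&(l[...,1]<-.058)&(l[...,1]>-.15)&(l[...,2]>.05)&(p.max(-1)<150)
    q=l[m]*1000
    for z in range(60,180,10):
        s=q[abs(q[:,2]-z)<5]
        if len(s):print(n,z,len(s),s[:,:2].min(0).round(),np.median(s,0).round(),s[:,:2].max(0).round())
```

```text
top 70 1 [ 13. -61.] [ 13. -61.  71.] [ 13. -61.]
top 80 3 [-18. -62.] [ -9. -60.  82.] [ -9. -58.]
top 90 9 [ -8. -62.] [ -3. -60.  90.] [ 10. -58.]
top 100 13 [ -6. -67.] [ -1. -62. 102.] [  6. -59.]
top 110 13 [ -6. -71.] [  1. -67. 109.] [  6. -63.]
top 120 13 [ -9. -75.] [ -1. -72. 121.] [  6. -68.]
top 130 20 [-10. -80.] [  0. -76. 130.] [ 10. -72.]
top 140 25 [-11. -84.] [ -0. -80. 139.] [  8. -76.]
top 150 29 [-11. -90.] [ -1. -85. 150.] [ 10. -80.]
top 160 3 [ -5. -88.] [ -2. -87. 156.] [  2. -86.]
scene 70 6 [-18. -65.] [-17. -62.  72.] [-10. -58.]
scene 80 19 [-20. -67.] [ -8. -64.  82.] [  4. -60.]
scene 90 15 [-20. -66.] [ -6. -61.  88.] [ 13. -58.]
scene 100 18 [ -9. -70.] [ -6. -64. 101.] [  2. -60.]
scene 110 14 [ -8. -74.] [ -6. -68. 111.] [  5. -65.]
scene 120 14 [-11. -79.] [ -4. -72. 121.] [  3. -68.]
scene 130 22 [-13. -84.] [ -9. -77. 130.] [  7. -73.]
scene 140 21 [-14. -87.] [-10. -81. 140.] [  7. -78.]
scene 150 44 [-13. -92.] [ -5. -87. 151.] [  8. -81.]
scene 160 1 [ -9. -88.] [ -9. -88. 155.] [ -9. -88.]
s2 70 1 [ -8. -65.] [ -8. -65.  73.] [ -8. -65.]
s2 80 15 [-19. -67.] [ -8. -66.  82.] [  3. -58.]
s2 90 13 [ -9. -65.] [ -6. -60.  90.] [ 11. -58.]
s2 100 15 [ -8. -69.] [ -6. -64. 100.] [ -0. -60.]
s2 110 16 [ -9. -74.] [ -6. -68. 110.] [  6. -64.]
s2 120 14 [-12. -79.] [ -5. -71. 119.] [  4. -68.]
s2 130 24 [-13. -84.] [-10. -76. 130.] [  8. -73.]
s2 140 19 [-14. -89.] [-11. -81. 140.] [  4. -78.]
s2 150 46 [-14. -92.] [ -5. -87. 151.] [  9. -81.]
s2 160 1 [ -5. -87.] [ -5. -87. 156.] [ -5. -87.]
```

The nut is set: the disc stayed put between 100° and 113° of turn, so the foot is on the block with at most about 1.5 mm of push-in. The lever stands about 0.4 rad from upright (joint about 0.15), so it is still open. Next I shut the fingers and move in between the lever and the column.

Request:
{"name": "carry_out", "arguments": {"motion": [{"travel": [0, -0.04, 0], "delta_rot": [0, 0, 7], "grip": 0}, {"travel": [0.01, -0.08, 0], "delta_rot": [0, 0, 15], "grip": 0}, {"travel": [0.02, -0.12, 0], "delta_rot": [0, 0, 23], "grip": 0}, {"travel": [0.025, -0.143, -0.02], "delta_rot": [0, 0.4, 31], "grip": 0}, {"travel": [0.025, -0.143, -0.045], "delta_rot": [0, 0.4, 38.2], "grip": 0}, {"travel": [0.025, -0.143, -0.045], "delta_rot": [0, 0.4, 38.2], "grip": 0}, {"travel": [0.025, -0.143, -0.045], "delta_rot": [0, 0.4, 38.2], "grip": 0}, {"travel": [0.025, -0.143, -0.045], "delta_rot": [0, 0.4, 38.2], "grip": 0}]}}

```text
time: 9.1
tcp_pos: [0.5539, -0.0965, 0.2465]
tcp_rot: [1.064, 1.295, -1.073]
wrist_force: [-0.2, 0.6, -0.7]
opening: -0.0005
```

```bash
python3 d.py 11 .5555 -.0975 .14;python3 wsnap.py w6
```

```text
9.1 [ 0.5539 -0.0965  0.2465] [-0.31  0.45  0.6   1.73 -0.28  1.05  0.58] [ 0.17 -0.29  0.11] force [-0.2  0.6 -0.7] [-0.   -0.02 -0.02] open -0.0005
[ 0.0016 -0.001  -0.1065]
9.1 [ 0.5539 -0.0965  0.2465] [-0.31  0.45  0.6   1.73 -0.28  1.05  0.58] [[ 0.982  0.182  0.054  0.54 ]
 [ 0.189 -0.932 -0.31  -0.017]
 [-0.006  0.315 -0.949  0.39 ]
 [ 0.     0.     0.     1.   ]]
```

View pics/w6.png

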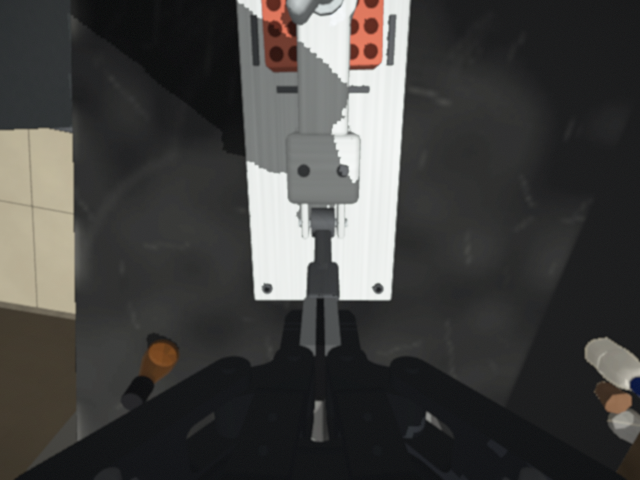

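The lever is in line with the fingers (both near column 320). I lower the fingers beside it, column side, clear of the head.

Request:
{"name": "carry_out", "arguments": {"motion": [{"travel": [0.001, -0.001, -0.04], "delta_rot": [0, 0, 0], "grip": 0}, {"travel": [0.001, -0.001, -0.07], "delta_rot": [0, 0, 0], "grip": 0}, {"travel": [0.001, -0.001, -0.09], "delta_rot": [0, 0, 0], "grip": 0}, {"travel": [0.001, -0.001, -0.104], "delta_rot": [0, 0, 0], "grip": 0}, {"travel": [0.001, -0.001, -0.104], "delta_rot": [0, 0, 0], "grip": 0}, {"travel": [0.001, -0.001, -0.104], "delta_rot": [0, 0, 0], "grip": 0}]}}

```text
time: 9.75
tcp_pos: [0.5551, -0.0978, 0.1428]
tcp_rot: [1.062, 1.295, -1.071]
wrist_force: [0.4, -0.4, 0.3]
opening: -0.0002
```

```bash
python3 d.py 11 .5589 -.1152 .143
```

```text
9.75 [ 0.5551 -0.0978  0.1428] [-0.25  0.57  0.53  1.86 -0.37  0.82  0.66] [ 0.19 -0.26  0.01] force [ 0.4 -0.4  0.3] [ 0.02  0.03 -0.  ] open -0.0002
[ 0.0038 -0.0174  0.0002]
```

Request:
{"name": "carry_out", "arguments": {"motion": [{"travel": [0.002, -0.009, 0], "delta_rot": [0, 0, 0], "grip": 0}, {"travel": [0.004, -0.017, 0], "delta_rot": [0, 0, 0], "grip": 0}, {"travel": [0.005, -0.024, -0.003], "delta_rot": [0, 0, 0], "grip": 0}, {"travel": [0.006, -0.03, -0.006], "delta_rot": [0, 0, 0], "grip": 0}, {"travel": [0.007, -0.036, -0.01], "delta_rot": [0, 0, 0], "grip": 0}, {"travel": [0.0085, -0.042, -0.015], "delta_rot": [0, 0, 0], "grip": 0}, {"travel": [0.0085, -0.042, -0.015], "delta_rot": [0, 0, 0], "grip": 0}]}}

```text
time: 10.45
tcp_pos: [0.5626, -0.1412, 0.1261]
tcp_rot: [1.062, 1.296, -1.074]
wrist_force: [0.7, -0.5, -0.5]
opening: -0.0001
```

```bash
python3 d.py 11 .5655 -.149 .117; python3 wsnap.py w7
```

```text
10.45 [ 0.5626 -0.1412  0.1261] [-0.16  0.61  0.51  1.83 -0.39  0.81  0.74] [ 0.2  -0.38  0.07] force [ 0.7 -0.5 -0.5] [0.07 0.   0.04] open -0.0001
[ 0.0029 -0.0078 -0.0091]
10.45 [ 0.5626 -0.1412  0.1261] [-0.16  0.61  0.51  1.83 -0.39  0.81  0.74] [[ 0.982  0.183  0.052  0.549]
 [ 0.19  -0.931 -0.311 -0.061]
 [-0.008  0.315 -0.949  0.269]
 [ 0.     0.     0.     1.   ]]
```

View pics/w7.png

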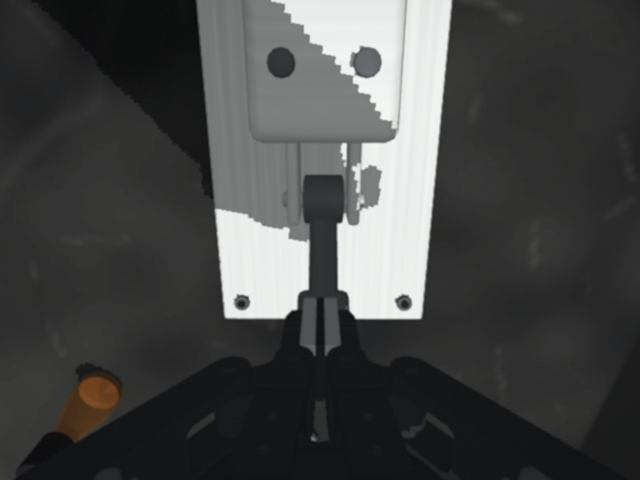

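Request:
{"name": "carry_out", "arguments": {"motion": [{"travel": [0.001, -0.005, -0.005], "delta_rot": [0, 0, 0], "grip": 0}, {"travel": [0.0015, -0.009, -0.01], "delta_rot": [0, 0, 0], "grip": 0}, {"travel": [0.0025, -0.013, -0.016], "delta_rot": [0, 0, 0], "grip": 0}, {"travel": [0.0035, -0.016, -0.023], "delta_rot": [0, 0, 0], "grip": 0}, {"travel": [0.004, -0.019, -0.03], "delta_rot": [0, 0, 0], "grip": 0}, {"travel": [0.004, -0.021, -0.036], "delta_rot": [0, 0, 0], "grip": 0}, {"travel": [0.0045, -0.022, -0.042], "delta_rot": [0, 0, 0], "grip": 0}, {"travel": [0.0045, -0.022, -0.046], "delta_rot": [0, 0, 0], "grip": 0}, {"travel": [0.0045, -0.022, -0.046], "delta_rot": [0, 0, 0], "grip": 0}]}}

```text
time: 11.4
tcp_pos: [0.5676, -0.1626, 0.0805]
tcp_rot: [1.062, 1.296, -1.072]
wrist_force: [-0.5, -1.0, -0.4]
opening: -0.0
```

```bash
python3 d.py 11 .568 -.162 .079
```

```text
11.4 [ 0.5676 -0.1626  0.0805] [-0.09  0.67  0.46  1.84 -0.42  0.73  0.8 ] [ 0.21 -0.31  0.02] force [-0.5 -1.  -0.4] [ 0.05 -0.01  0.02] open -0.0
[ 0.0004  0.0006 -0.0015]
```

Request:
{"name": "carry_out", "arguments": {"motion": [{"travel": [0, 0, -0.001], "delta_rot": [0, 0, 0], "grip": 0}, {"travel": [0, 0, -0.002], "delta_rot": [0, 0, 0], "grip": 0}, {"travel": [0, 0, -0.003], "delta_rot": [0, 0, 0], "grip": 0}, {"travel": [0, 0, -0.003], "delta_rot": [0, 0, 0], "grip": 0}]}}

```text
time: 11.8
tcp_pos: [0.568, -0.1624, 0.0789]
tcp_rot: [1.063, 1.295, -1.071]
wrist_force: [-1.9, 0.1, 9.7]
opening: -0.0001
```

```bash
python3 d.py 11
python3 - <<'E'
from station import *
import cv2,pickle
im=get_image("scene");pickle.dump(im,open("s3.pkl","wb"))
cv2.imwrite("pics/s3.png",cv2.resize(im["pixels"][190:330,250:450,::-1],None,fx=4,fy=4,interpolation=cv2.INTER_CUBIC))
E
```

```text
11.8 [ 0.568  -0.1624  0.0789] [-0.09  0.68  0.46  1.85 -0.43  0.72  0.8 ] [ 0.19 -0.23  0.01] force [-1.9  0.1  9.7] [ 0.02  0.42 -0.  ] open -0.0001
```

View pics/s3.png

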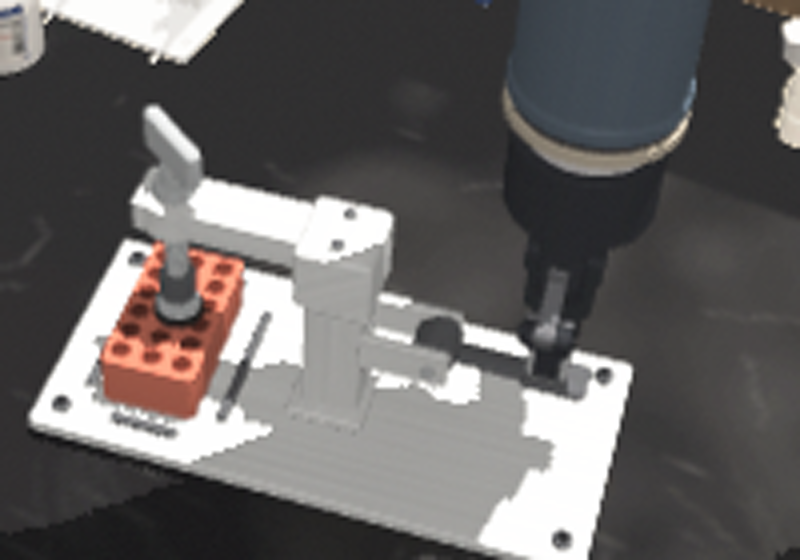

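The scene view shows the lever level and pointing outward (crop 430–590, 330–385), with the fingers on the paddle. Contact is at 79 mm with 10 N, which matches the stop. I'll press 2 mm more, then lift clear.

Request:
{"name": "carry_out", "arguments": {"motion": [{"travel": [0, 0, -0.001], "delta_rot": [0, 0, 0], "grip": 0}, {"travel": [0, 0, -0.002], "delta_rot": [0, 0, 0], "grip": 0}, {"travel": [0, 0, -0.002], "delta_rot": [0, 0, 0], "grip": 0}]}}

```text
time: 12.15
tcp_pos: [0.5682, -0.1625, 0.0784]
tcp_rot: [1.064, 1.294, -1.07]
wrist_force: [-5.0, 2.2, 26.2]
opening: -0.0
```

Request:
{"name": "carry_out", "arguments": {"motion": [{"travel": [0, 0, 0.02], "delta_rot": [0, 0, 0], "grip": 0}, {"travel": [0, 0, 0.06], "delta_rot": [0, 0, 0], "grip": 0}, {"travel": [0, 0, 0.11], "delta_rot": [0, 0, 0], "grip": 0}, {"travel": [0, 0, 0.16], "delta_rot": [0, 0, 0], "grip": 0}, {"travel": [0, 0, 0.2], "delta_rot": [0, 0, 0], "grip": 0}, {"travel": [0, 0, 0.2], "delta_rot": [0, 0, 0], "grip": 0}, {"travel": [0, 0, 0.2], "delta_rot": [0, 0, 0], "grip": 0}]}}

```text
time: 12.85
tcp_pos: [0.5679, -0.162, 0.2768]
tcp_rot: [1.063, 1.295, -1.07]
wrist_force: [0.5, 0.0, -0.0]
opening: -0.0002
```

```bash
python3 d.py 11; python3 wsnap.py w8
python3 - <<'E'
from station import *
import cv2,pickle
from h import *
im=get_image("scene");cv2.imwrite("pics/s4.png",cv2.resize(im["pixels"][190:330,250:450,::-1],None,fx=4,fy=4,interpolation=cv2.INTER_CUBIC))
cv2.imwrite("pics/s4full.png",im["pixels"][:,:,::-1])
a=np.radians(10.96);C=np.array([.546,-.0484]);Rc=np.array([[np.cos(a),np.sin(a)],[-np.sin(a),np.cos(a)]])
for n in("now","s2","scene"):
    if n!="now": im=pickle.load(open(n+".pkl","rb"))
    w=cloud(im);l=w.copy();l[...,:2]=(w[...,:2]-C)@Rc.T;p=im["pixels"].astype(int)
    q=l[(abs(l[...,0])<.02)&(abs(l[...,1])<.02)&(l[...,2]>.135)&(l[...,2]<.165)];print(n,'head z',np.median(q[:,2]))
    m=(abs(l[...,0])<.013)&(l[...,1]<-.07)&(l[...,1]>-.16)&(l[...,2]>.03)&(l[...,2]<.2)&(p.max(-1)<150);q=l[m]*1000
    if len(q):print(' lever',len(q),q.min(0).round(),q.max(0).round(),[(y,np.median(q[abs(q[:,1]-y)<6][:,2]).round(1)) for y in(-80,-100,-120,-135) if (abs(q[:,1]-y)<6).any()])
    m=(abs(l[...,0])<.06)&(abs(l[...,1]-.099)<.04)&(abs(l[...,2]-.052)<.006)&(p[...,0]>1.5*p[...,2]);q=l[m]
    print(' blk',np.median(q[:,2]),cv2.minAreaRect(q[:,:2].astype(np.float32)))
    t=((w[...,2]>.012)&(w[...,2]<.3)&(abs(w[...,1])<.45)&(w[...,0]>.3)&(w[...,0]<.7)&((w[...,1]<-.25)|(w[...,1]>.2))).astype(np.uint8)
    k,lb,st,c=cv2.connectedComponentsWithStats(t)
    for i in range(1,k):
        if st[i,4]>40: q=w[lb==i];print('  ',st[i,4],q.min(0).round(3),q.max(0).round(3))
E
```

```text
12.85 [ 0.5679 -0.162   0.2768] [-0.18  0.47  0.6   1.61 -0.28  1.15  0.67] [ 0.17 -0.19 -0.02] force [ 0.5  0.  -0. ] [-0.02 -0.05 -0.  ] open -0.0002
12.85 [ 0.5679 -0.162   0.2768] [-0.18  0.47  0.6   1.61 -0.28  1.15  0.67] [[ 0.981  0.183  0.056  0.553]
 [ 0.192 -0.931 -0.31  -0.082]
 [-0.004  0.315 -0.949  0.42 ]
 [ 0.     0.     0.     1.   ]]
now head z 0.1473383849044591
 lever 204 [ -13. -139.   75.] [ 11. -70.  83.] [(-80, np.float64(78.3)), (-100, np.float64(78.0)), (-120, np.float64(79.3)), (-135, np.float64(79.0))]
 blk 0.05126731101488857 ((-0.0011884160339832306, 0.09842067956924438), (0.09776622802019119, 0.05678579583764076), 1.9594779014587402)
   1691 [0.58  0.328 0.012] [0.7   0.449 0.226]
   276 [0.684 0.279 0.012] [0.7   0.326 0.084]
   90 [0.371 0.297 0.012] [0.408 0.333 0.023]
   2893 [ 0.539 -0.429  0.012] [ 0.7   -0.317  0.097]
   512 [ 0.385 -0.335  0.013] [ 0.415 -0.299  0.088]
s2 head z 0.15420210296481407
 lever 100 [-13. -92. 106.] [  9. -70. 156.] [(-80, np.float64(138.7))]
 blk 0.05126766391850257 ((-0.0020195990800857544, 0.0980069488286972), (0.09858869016170502, 0.05681686848402023), 2.006635904312134)
   1690 [0.58  0.33  0.012] [0.7   0.449 0.22 ]
   268 [0.683 0.277 0.012] [0.7   0.326 0.085]
   348 [0.346 0.296 0.012] [0.409 0.361 0.022]
   2905 [ 0.541 -0.429  0.012] [ 0.7   -0.317  0.097]
   508 [ 0.385 -0.335  0.012] [ 0.415 -0.299  0.087]
scene head z 0.1543927310299248
 lever 102 [-13. -92. 105.] [  8. -70. 155.] [(-80, np.float64(137.7))]
 blk 0.05115780905377454 ((-0.0013790540397167206, 0.09813044220209122), (0.0978713259100914, 0.05673472583293915), 1.662333607673645)
   1694 [0.58  0.329 0.012] [0.7   0.45  0.223]
   275 [0.684 0.279 0.012] [0.7   0.326 0.083]
   342 [0.346 0.298 0.012] [0.408 0.363 0.023]
   2901 [ 0.539 -0.429  0.012] [ 0.7   -0.317  0.097]
   513 [ 0.385 -0.335  0.012] [ 0.415 -0.299  0.087]
```

View pics/s4.png

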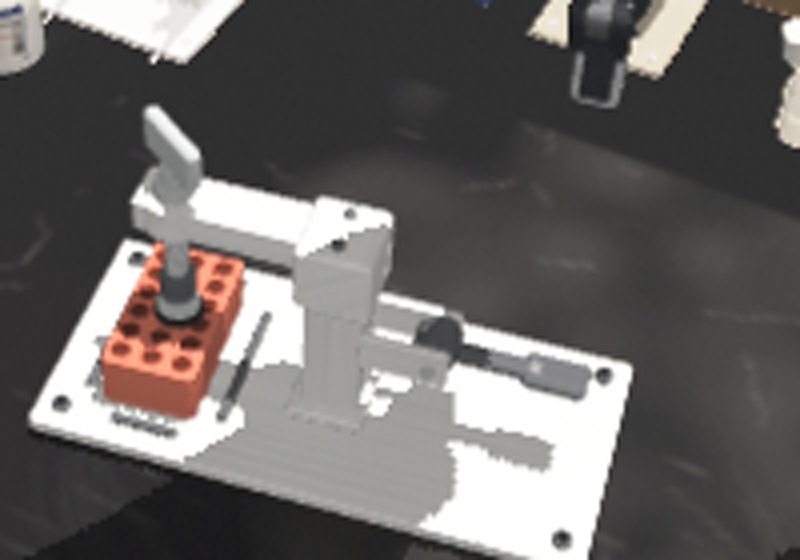

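View pics/s4full.png

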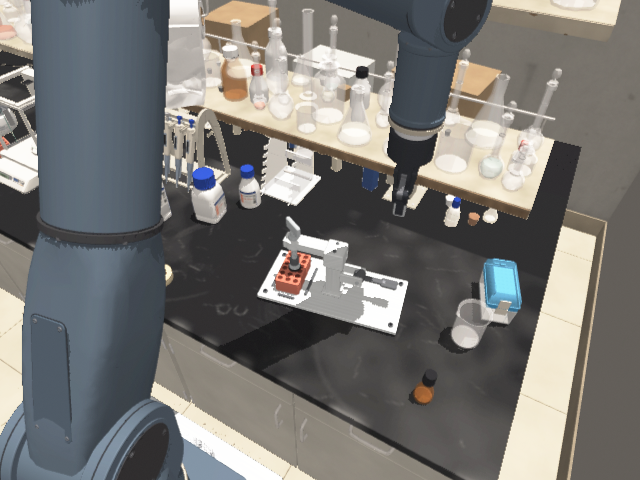

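The lever is level with its top at 79 mm, and the head has dropped to 147 mm. The block and bystanders are where they were, and the arm is clear. I'm handing in.

```bash
python3 -c "
from station import *
print(finish_job())"
```

```text
the job is handed in; nothing more can be done
None
```

The block is clamped and the job is handed in. No verdict came back, so this rests on my own checks.

**Nut:** With the lever still open at about 0.15 rad, I turned the wing nut 113° clockwise. The foot's disc stopped moving between 100° and 113°, so it was resting on the block, pushed in by about 1.5 mm at most.

**Lever:** I then pushed the lever outward and down with the shut fingers until it met its stop, at 26 N measured at the wrist. After that I lifted the arm clear.

**Last checks:**
- **Lever:** it lies level, with its top at about 79 mm along its whole length, which is the fully closed position.
- **Head:** it came down from 154 to 147 mm. That is 7 mm as measured against a nominal 8 mm, within camera accuracy.
- **Block:** it lies flat and in place, with its centre about 3 mm from the foot's axis.
- **Things standing around:** the beaker and dropper sit where they did at the start. The tape was partly hidden by the arm in the last picture, but the part in view had not moved. The white bottle was not checked separately; the bottles in view showed no change.
- **Robot:** wrist force was about zero and nothing was touching. About 13 s of the 51 s were used.

**Not measured directly:** I worked out the spring's compression from the nut setting and the head's drop, at about 8 to 9.5 mm (the allowed range is 5 to 12).

An early attempt at a steeply tilted camera view stopped at the arm's joint limits. It touched nothing, and I did the work from an upright tool instead.

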